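# Dial open the sample lock box and fetch the cup

## Task

Work the lock box's combination: turn the dial right (clockwise) to its 2 o'clock mark, left to its 11 o'clock mark, then right to its 12 o'clock mark, pausing about half a second on each mark, keeping the hatch shut meanwhile and never turning half a mark space or more beyond 2 or 11. Then slide the hatch fully open to the left, lift the sample cup out upright and stand it in the middle of the steel dish, not letting go until it stands there. Leave the dial at 12, the hatch open, and the bottles round about where they stand.

Things in the scene. Friction and masses are not known exactly. Their poses are not given: they have to be found in the camera images.
- lock_box: grey steel lock box, fixed, 279 (x) x 334 (y) x 100 mm high; origin at the centre of its underside, x to its rear, y to its left seen from the front, z up. Front part (x -139.5 to -24.5 mm): a face sloping 34.8 degrees, rising from 20 to 100 mm high, with the dial. Behind: well on the right, closed flat deck on the left, 100 mm high, and two rails along y, 110 mm high, at x -21 and 136 mm
- well_floor (a point): centre of the floor of the lock box's open well, at 57.5, -85, 25 mm in the box; axes as the box. The well is inside 144 x 144 mm and 75 mm deep below its rim, walls 10 mm
- dial (a joint): dial angle in rad: 0 with its white pointer at the 12 o'clock mark (the longer mark, straight up the slope); grows turning right (clockwise seen facing the slope). Twelve marks as on a clock, 30 degrees (0.524 rad) apart: 2 o'clock is 1.047, 11 o'clock is -0.524; it starts between -0.65 and 0.6. Light friction (0.06 N m); stays where left; stops far off at -3 and 3
- dial_grip (a point): point on the dial's axis, 34 mm out from the sloping face. z axis: out of the face along the dial's axis, 34.8 degrees from vertical, to the front; x axis: along the bar grip to the pointer end; both turn with the dial. Black disc 86 mm in diameter, its face 9 mm out from the slope; across it the bar grip, 64 mm long, 14 mm thick, from 9 to 43 mm out, pinched across its thickness
- hatch (a joint): travel of the steel sliding hatch in m: 0 shut over the well, 0.155 fully open at its stop, slid to the box's left (its +y) over the deck; about 2 N of friction, stays where left. Nothing mechanical blocks it: the combination must be worked first
- hatch_grip (a point): point in the hatch's black ridge handle, 25 mm above the underside of the hatch plate, moving with it; axes as the lock box (x along the ridge, y the way it opens). Ridge 80 mm long, 14 mm thick, from 6 to 36 mm above that underside; plate 146 x 158 x 6 mm, its underside 101 mm above the worktop
- sample_cup: specimen cup with screw lid, 68 mm high; lid 62 mm in diameter, from 54 to 68 mm above the base, body below it 56 mm; 80 g give or take 30 percent; origin at the centre of its base, z up its axis. Starts standing in the well, at most 12 mm off its centre along each side, under the shut hatch
- dish: shallow round steel dish, fixed on the worktop, 100 mm in diameter at the rim, rim 7 mm high, floor 3 mm thick, flat floor 86 mm across; origin at the centre of its underside, z up
- stain_bottle_a: brown dropper bottle, 34 mm in diameter, 85 mm high; origin at the centre of its base; stands close by the dish (bystander)
- stain_bottle_b: second brown dropper bottle, 34 mm in diameter, 85 mm high; origin at the centre of its base; stands close by the dish (bystander)
- buffer_bottle: white dropper bottle, 30 mm in diameter, 78 mm high; origin at the centre of its base; stands close by the dish (bystander)
- sanitizer: tall pump bottle, 52 x 75 mm, 180 mm high; origin at the centre of its base; stands behind the dish, beside the way from the lock box (bystander)
Mind the look-alikes: they are no part of the job. Of the things shaped like the dish, the steel one is meant.

How it is judged (in metres and radians):
On the way, in this order (a step that is already met when the one before it is completed fails the run):
1. the dial rests on the 2 o'clock mark, the hatch still shut (value of joint dial between 0.9472 and 1.1472 rad and value of joint hatch below 0.01 m), for 0.25 s.
2. the dial, turned left, rests on the 11 o'clock mark, the hatch still shut (value of joint dial between -0.6236 and -0.4236 rad and value of joint hatch below 0.01 m), for 0.25 s.
3. the dial, turned right again, rests on the 12 o'clock mark, the hatch still shut (value of joint dial between -0.1 and 0.1 rad and value of joint hatch below 0.01 m), for 0.25 s.
4. the hatch is fully open (value of joint hatch above 0.143 m), for 0.1 s.
At the end, for the whole second after the job is handed in: the sample cup stands upright (within 0.1 rad) and at rest on the floor of the dish, its centre within 18 mm of the dish's centre; the hatch is within 12 mm of fully open; the dial is within 0.1 rad of the 12 o'clock mark (horizontal distance between sample_cup and dish below 0.018 m and height (world z) of sample_cup below 0.008 m and angle between sample_cup's own z axis and vertical below 0.1 rad and linear speed of sample_cup below 0.02 m/s and value of joint hatch above 0.143 m and value of joint dial between -0.1 and 0.1 rad); the robot touches nothing.
It fails at once if the dial is turned half a mark space (0.26 rad) beyond the 2 or the 11 o'clock mark (value of joint dial above 1.31 rad or value of joint dial below -0.785 rad).
It fails at once if the cup is tipped more than 0.5 rad (angle between sample_cup's own z axis and vertical above 0.5 rad).
It fails at once if the cup is let go above the dish, its base more than 25 mm above the worktop (horizontal distance between sample_cup and dish below 0.06 m and height (world z) of sample_cup above 0.025 m and contact force between the fingers and sample_cup below 0.1 N).
It fails at once if a bottle is shifted more than 25 mm or knocked over (distance of any of stain_bottle_a, stain_bottle_b, buffer_bottle, sanitizer from where it was at the start of the episode above 0.025 m or angle between any of stain_bottle_a, stain_bottle_b, buffer_bottle, sanitizer's own z axis and vertical above 0.4 rad).
It also fails if it takes over 61 s, if anything falls off the work surface, if the arm or the gripper's body presses on something with over 40 N, if the wrist force passes 120 N, or if a joint passes its speed limit or range.

## Robot

A 6-joint arm with a two-finger parallel gripper is mounted at the origin on a cart in front of the work surface, level with it; the furniture and walls round the work are solid. World frame = base frame: x ahead of the robot, y to its left, z up, the work surface at z = 0. Lengths are in mm, angles in degrees, forces in N, time in s.
With the tool pointing down it reaches from about 300 to 850 mm from the base axis. Payload 4.2 kg.
Tool frame: the origin (TCP) lies midway between the tips of the shut fingers; the grasp point (between the pads) lies env.hold_point_z behind it (env.hold_point_z is the distance from the TCP to the grasp point, in mm); z points along the fingers, y is the line along which they close (so a half turn about z gives the same grasp; the last joint's range is limited). The gripper opens to 91 mm and grips with 3 to 60 N. Pads are 32 mm wide; open, the fingers measure 118 mm over their backs; the gripper's body (76 mm by 178 mm) begins 60 mm behind the grasp point.
Start: joints at [70.646, 18.312, 89.639, -0, 72.044, -1.146], TCP at [179.678, 546.226, 175.576] pointing down, gripper open.
Joint ranges: [-177.97, 177.97], [-48.28, 115.42], [12.27, 149.76], [-77.06, 257.06], [2.81, 150.46], [-146.56, 146.56]. Speed limits (degrees/s): [147.25, 147.25, 180, 180, 180, 180].

## Interface

Orientations are given as [roll, pitch, yaw] about the fixed x, y, z axes, in that order (R = Rz(yaw) Ry(pitch) Rx(roll)).
In Python, from workcell import env, viewer, spotter gives the robot as it stands.
- The arm moves only by the tool apply_moves, never from a script. Its arguments are lists of equal length, an entry for each row: "delta_pos": the shift along the world's x, y, z normalised to -1 to 1, where 1 is 120 mm, a list of three; "rot": the turn, a rotation vector about the world's x, y, z normalised to -1 to 1, where 1 is 1.5 rad, a list of three; "hand": the opening, from 0 (shut) to 1 (fully open). A call has 1 to 10 rows; each row is the pose to reach, as a shift and turn from the pose commanded when the call began; what a row does not reach only later rows make up. A row lasts 1/12 s, in which the tool goes at most 41.7 mm and 7.16 degrees, less where a joint would pass 70% of its speed; a pose out of reach is approached as far as the arm can. A call with a number of a shift or a turn outside -1 to 1 is refused whole. A call with a gripper value outside its range is refused whole. The fingers move at their own pace and stop on an object; "newtons" is the grip in N (left out, the last holds). Time passes only in rows, so rows that repeat a pose let the fingers close. It gives the time, the measured TCP pose, the force, the opening and the grip force at its end, in the units of the state.
- env.state(): the state, without advancing time (a new reading comes with each control period).
- viewer.grab_frame(name): name is "side" or "top" or "wrist"; returns a dict with "pixels" (480x640x3 uint8, red, green, blue), "camera_matrix" (3x3 intrinsics, pixels), "R" (3x3) and "t" (3): a world point X has camera coordinates R X + t; the wrist camera has in their place "mount" (4x4, takes a point from camera to tool coordinates, whose origin is the TCP and whose axes are the flange's). Camera axes: x right, y down, z forward; pixel columns grow to the right and rows downward; lengths in mm; the calibration is good to about 2 mm. The wrist camera is an equidistant fisheye: a pixel r from the principal point sees the ray r / f radians off the axis. A picture is of the moment at which its call begins: read the wrist's pose just before it. There is no depth.
- env.job_done(): hands the job in; it is judged then, once.
Trained networks look in a picture, given as the dict that the camera call returned (one of the last four; its "shot" number tells which), for a name from the list of things; names that differ only in an ending like _2 or _b are one class to them, and where a whole thing is asked for, a point or a joint stands for the part that bears it (a point fixed in the world has none). Each returns a list of dicts, best first, with "score" (0 to 1); they miss things now and then, are a little off and sometimes report something else, mostly with a low value. They report only what shows in the picture. A call takes as long as a camera call. They do not tell look-alikes from the thing itself.
- spotter.trace(picture, query): "mask" (480x640 bool, what is visible of it) and "box" ([centre column, centre row, width, height] in pixels, round what is visible of it).
- spotter.landmark_of(picture, query): "position" ([column, row] in pixels: a listed point, or the origin of a listed thing).
The state is a dict: "time_s": time; "qpos": joint angles; "qvel": joint speeds; "effort": joint torques, N m; "ee_pos": TCP position; "ee_rot": TCP orientation; "force": force on the tool from outside, world axes, zero at the start; "torque": the same for the moment, N m; "gripper_width": finger opening in mm; "gripper_force": force on a finger pad.
Only numpy, scipy, OpenCV 4.12 (cv2) and the standard library are available. Lean on these libraries where they do the work, as an engineer would, in place of code of your own. Each camera call takes 0.05 s, during which the arm holds its last target. There are 200 camera calls.

## Working session

There is one attempt and no reset: what is moved stays moved. The work goes in short steps, Python scripts to look and compute and a tool call to move; the robot and the scene stay as the last step left them, time stands still between calls to the robot, and variables do not carry over. Pictures are saved under pics/ and viewed, at most 11 in all, crops included, and the job is handed in when it is done.

Besides the shell and the picture viewer there is one more tool, called after "Request:" as a command line: name --argument value ..., lists and objects as JSON in quotes. apply_moves: Moves the arm, as the interface text tells. Its arguments: {"type":"object","properties":{"delta_pos":{"type":"array"},"rot":{"type":"array"},"hand":{"type":"array"},"newtons":{"type":"number"}},"required":["delta_pos","rot","hand"]}

```bash
mkdir -p pics; ls; cat > h.py <<'E'
import numpy as np, cv2
from scipy.spatial.transform import Rotation as Ro
from workcell import env, viewer, spotter
def save(p,n): cv2.imwrite('pics/'+n, p['pixels'][:,:,::-1])
def ray(p,uv):
    K=p['camera_matrix'];d=np.array([(uv[0]-K[0,2])/K[0,0],(uv[1]-K[1,2])/K[1,1],1.])
    R=np.array(p['R']);return -R.T@np.array(p['t']),R.T@d
def atz(p,uv,z):
    c,d=ray(p,uv);return c+d*(z-c[2])/d[2]
def tri(rs):
    A=np.zeros((3,3));b=np.zeros(3)
    for c,d in rs:
        d=d/np.linalg.norm(d);P=np.eye(3)-np.outer(d,d);A+=P;b+=P@c
    return np.linalg.solve(A,b)
def proj(p,X):
    q=p['R']@np.array(X)+p['t'];q=p['camera_matrix']@q;return q[:2]/q[2]
E
python3 - <<'E'
from h import *
np.set_printoptions(precision=1,suppress=True)
s=env.state();print(s, env.hold_point_z)
t=viewer.grab_frame('top');d=viewer.grab_frame('side');save(t,'t0.png');save(d,'s0.png')
for n,p in(('top',t),('side',d)):
    print(n,-np.array(p['R']).T@p['t'])
    for q in['lock_box','well_floor','dial_grip','hatch_grip','dish','stain_bottle_a','buffer_bottle','sanitizer']:
        print(q,[(round(r['score'],2),np.round(r['position'])) for r in spotter.landmark_of(p,q)[:4]])
E
```

```text
pics
{'time_s': 0.0, 'qpos': array([70.6, 18.3, 89.7, -0. , 72. , -1.1]), 'qvel': array([ 0.1, -0. ,  0.1,  0.1, -0.1,  0.1]), 'effort': array([ -0. , -41.2, -23.2,   0.1,   0. ,  -0. ]), 'ee_pos': array([179.5, 545.6, 174.7]), 'ee_rot': array([-179.9,    0. ,  161.8]), 'force': array([ 0.3,  0.6, -0.1]), 'torque': array([-0. , -0.1,  0. ]), 'gripper_force': 0.0, 'gripper_width': 91.0803155649717} 18.8
top [ 345.8  -99.8 1176.3]
lock_box []
well_floor []
dial_grip [(0.73, array([368., 207.]))]
hatch_grip []
dish [(0.89, array([341., 254.])), (0.81, array([383., 316.])), (0.73, array([407., 256.])), (0.66, array([201., 231.]))]
stain_bottle_a [(0.8, array([418., 227.])), (0.59, array([377., 275.]))]
buffer_bottle [(0.65, array([418., 224.]))]
sanitizer [(0.78, array([370., 207.]))]
side [-345.  -415.5 1223.7]
lock_box [(0.62, array([211., 230.]))]
well_floor []
dial_grip [(0.63, array([188., 232.]))]
hatch_grip [(0.94, array([247., 192.]))]
dish [(0.91, array([333., 288.])), (0.75, array([359., 355.])), (0.63, array([406., 306.])), (0.59, array([428., 379.]))]
stain_bottle_a [(0.7, array([425., 286.])), (0.61, array([371., 309.]))]
buffer_bottle [(0.65, array([440., 309.]))]
sanitizer [(0.78, array([379., 260.]))]
```

View pics/t0.png

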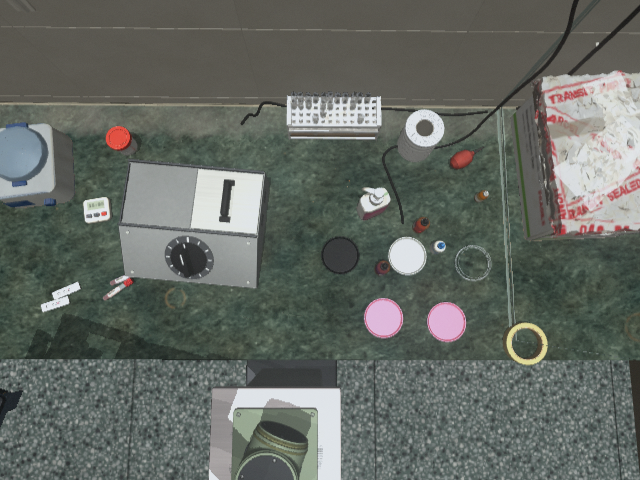

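View pics/s0.png

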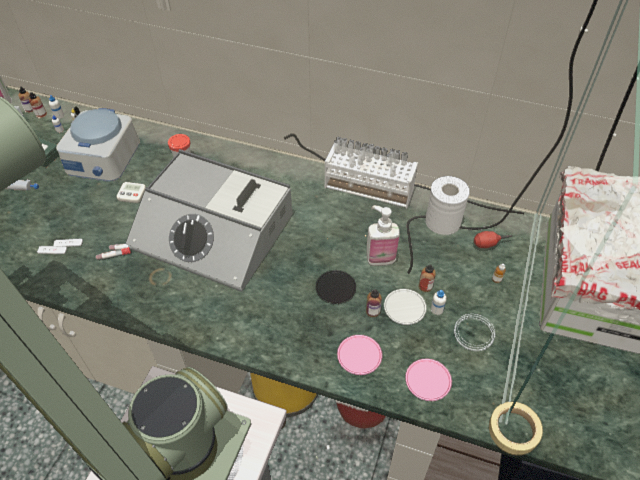

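The top view shows the lock box at about (193,225), with the dial at (188,257) and its hatch handle at (228,200). The steel dish is the whitish disc at (407,256), between two brown bottles and the buffer bottle. The black, pink and glass discs are look-alikes. Next I'll fit the box and the dish from their masks.

```bash
cat > m.py <<'E'
from h import *
from scipy.optimize import minimize
np.set_printoptions(precision=2,suppress=True)
t=viewer.grab_frame('top');d=viewer.grab_frame('side')
B=[]
for y in(-167,167):
    B+=[(-139.5,y,0),(139.5,y,0),(-139.5,y,20),(-24.5,y,100),(139.5,y,100)]
    B+=[(x,y,110) for x in (-25,-17,132,139.5)]
B=np.array(B)
M=[]
for p in(t,d):
    r=spotter.trace(p,'lock_box');print([(round(q['score'],2),np.round(q['box'])) for q in r])
    r=[q for q in r if q['box'][0]<320][:1]
    M.append((p,r[0]['mask']) if r else None)
def T(P,v):
    c,s=np.cos(v[2]),np.sin(v[2]);P=np.atleast_2d(P);return np.c_[v[0]+c*P[:,0]-s*P[:,1],v[1]+s*P[:,0]+c*P[:,1],P[:,2]]
def sil(p,v):
    q=np.array([proj(p,X) for X in T(B,v)]);h=cv2.convexHull((q*16).astype(np.int32))
    m=np.zeros((480,640),np.uint8);cv2.fillConvexPoly(m,h,1,cv2.LINE_8,4);return m>0
def cost(u):
    v=[u[0],u[1],u[2]/500];c=0
    for pm in M:
        if pm: a=sil(pm[0],v);c+=1-(a&pm[1]).sum()/(a|pm[1]).sum()
    return c
u0=[atz(t,(193,225),50)[0],atz(t,(193,225),50)[1],-0.07*500]
best=min((minimize(cost,[u0[0],u0[1],y],method='Nelder-Mead',options=dict(initial_simplex=np.array([[u0[0],u0[1],y],[u0[0]+20,u0[1],y],[u0[0],u0[1]+20,y],[u0[0],u0[1],y+30]]))) for y in(-60,-20,20)),key=lambda r:r.fun)
v=best.x*[1,1,1/500];print('box',v[:2],np.degrees(v[2]),best.fun)
np.save('box.npy',v)
ang=np.radians(34.8);nl=np.array([-np.sin(ang),0,np.cos(ang)]);up=np.array([np.cos(ang),0,np.sin(ang)])
# sloping-face dial centre: from detections
rt=lambda p,q,f=lambda r:True:[r for r in spotter.landmark_of(p,q) if f(r)]
for q in('dial_grip','hatch_grip','dish','stain_bottle_a','buffer_bottle','sanitizer'):
    for n,p in(('t',t),('s',d)):
        for r in spotter.landmark_of(p,q)[:4]:
            z={'dial_grip':88,'hatch_grip':126}.get(q,0);print(q,n,round(r['score'],2),np.round(r['position']),atz(p,r['position'],z))
for q in('dish','dial','hatch'):
    for n,p in(('t',t),('s',d)):
        for r in spotter.trace(p,q)[:5]:
            print('trace',q,n,round(r['score'],2),r['box'],atz(p,r['box'][:2],{'dish':7,'dial':70,'hatch':107}[q]))
hg=T([57.5,-85,126],v)[0];print('expect hatch_grip',hg,[proj(p,hg) for p in(t,d)])
# dial on slope: find centre from pixel (188,257) in top
# rectify slope: coords a along up, b along y
im=[]
for p in(t,d):
    f=lambda a,b,o:proj(p,T(np.array([-82,0,60])+up*a+np.array([0,b,0])+nl*o,v)[0])
    S=400;src=np.float32([f(70,83.5*2,9),f(70,-83.5*2,9),f(-70,-167,9),f(-70,167,9)])
    H=cv2.getPerspectiveTransform(src,np.float32([[0,0],[794,0],[794,333],[0,333]]))
    im.append(cv2.warpPerspective(p['pixels'],H,(794,290),flags=cv2.INTER_CUBIC))
cv2.imwrite('pics/dial.png',np.vstack(im)[:,:,::-1])
o=[cv2.drawContours(p['pixels'].copy(),cv2.findContours(sil(p,v).astype(np.uint8),0,1)[0],-1,(255,0,0),1)[120:320,80:480] for p in(t,d)]
cv2.imwrite('pics/fit.png',np.vstack([cv2.resize(x,(600,300)) for x in o])[:,:,::-1])
E
python3 m.py
```

```text
[(0.73, array([195., 224., 149., 131.]))]
[(0.78, array([209., 222., 169., 142.]))]
box [550.06 204.73] -5.033015930146904 0.06577234697857481
dial_grip t 0.63 [185. 265.] [447.07 211.81  88.  ]
dial_grip s 0.63 [189. 234.] [456.85 208.77  88.  ]
hatch_grip t 0.57 [223. 199.] [598.32 119.2  126.  ]
hatch_grip t 0.29 [417. 224.] [ 540.94 -335.76  126.  ]
hatch_grip s 0.6 [438. 310.] [ 412.88 -408.83  126.  ]
dish t 0.87 [404. 256.] [ 479.57 -327.1     0.  ]
dish t 0.87 [342. 257.] [ 477.53 -168.34    0.  ]
dish t 0.77 [383. 318.] [ 322.01 -271.69    0.  ]
dish t 0.61 [444. 323.] [ 309.94 -424.86    0.  ]
dish s 0.97 [333. 287.] [ 481.98 -151.73    0.  ]
dish s 0.95 [361. 353.] [ 330.31 -269.62    0.  ]
dish s 0.76 [407. 307.] [ 483.33 -337.19    0.  ]
dish s 0.58 [429. 381.] [ 313.21 -429.81    0.  ]
stain_bottle_a t 0.67 [378. 273.] [ 436.76 -259.46    0.  ]
stain_bottle_a t 0.61 [419. 228.] [ 553.47 -369.79    0.  ]
stain_bottle_a s 0.88 [428. 287.] [ 558.62 -372.24    0.  ]
stain_bottle_a s 0.55 [374. 310.] [ 448.39 -265.      0.  ]
buffer_bottle t 0.6 [433. 245.] [ 508.2 -404.5   
[... 478 characters left out ...]
405.2, 307.5, 44.1, 37.7] [ 476.26 -334.35    7.  ]
trace dish s 0.6 [431.0, 380.4, 44.3, 41.1] [ 311.47 -434.13    7.  ]
trace dish s 0.58 [358.4, 356.0, 42.9, 39.6] [ 316.74 -267.83    7.  ]
trace dish s 0.56 [333.9, 286.9, 44.9, 36.9] [ 477.36 -156.27    7.  ]
trace dial t 0.97 [186.2, 260.1, 34.5, 29.5] [459.69 214.11  70.  ]
trace dial s 0.72 [191.9, 234.9, 36.3, 33.1] [468.3  209.56  70.  ]
trace dial s 0.43 [406.1, 306.9, 43.4, 37.0] [ 435.95 -340.06   70.  ]
trace hatch t 0.84 [228.4, 201.3, 69.5, 63.2] [597.35 109.86 107.  ]
trace hatch s 0.94 [244.5, 199.4, 81.7, 58.1] [589.79 118.47 107.  ]
expect hatch_grip [599.89 115.01 126.  ] [array([224.71, 198.36]), array([246.67, 191.66])]
```

View pics/dial.png

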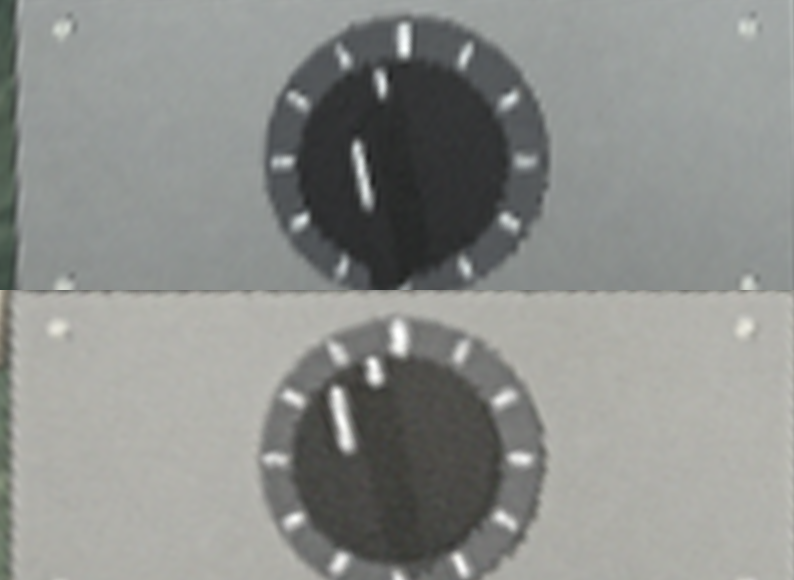

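View pics/fit.png

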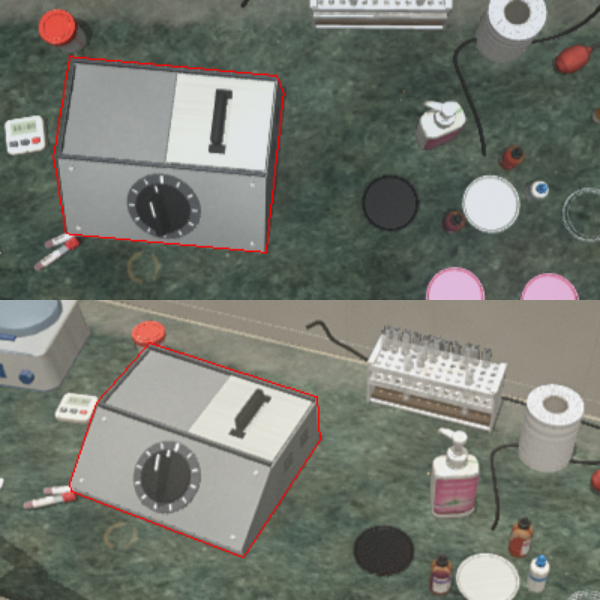

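The fitted outline sits on the box to within a pixel or so in both views. The rectified view shows the dial at the centre of the slope, with its pointer about 14° left of 12, so about -0.25 rad. Now I'll work out the approach.

```bash
cat > g.py <<'E'
from h import *
np.set_printoptions(precision=3,suppress=True)
v=np.load('box.npy');RB=Ro.from_euler('z',v[2]).as_matrix();o=np.array([v[0],v[1],0])
A=np.radians(34.8);n=RB@[-np.sin(A),0,np.cos(A)];up=RB@[np.cos(A),0,np.sin(A)];yb=RB[:,1]
def W(p): return o+RB@np.array(p,float)
grip=W([-82,0,60])+34*n
def Rd(phi):
    y=np.cos(phi)*yb+np.sin(phi)*up;z=-n;return np.c_[np.cross(y,z),y,z]
def Rdown(yaw): return Ro.from_euler('xyz',[180,0,yaw],degrees=True).as_matrix()
def rel(P,R,s=None,pos0=None,R0=None):
    if s is not None: pos0=s['ee_pos'];R0=Ro.from_euler('xyz',s['ee_rot'],degrees=True).as_matrix()
    return (P-pos0)/120, Ro.from_matrix(R@R0.T).as_rotvec()/1.5
E
python3 - <<'E'
from g import *
s=env.state()
P=grip-18.8*n*1+100*n   # TCP = grasp - 18.8 along tool z... tool z=-n => TCP=grasp-18.8n
print('n',n,'grip',grip,'hover',P)
print(rel(P,Rd(-0.25),s), Ro.from_matrix(Rd(-.25)).as_euler('xyz',degrees=True))
E
```

```text
n [-0.569  0.05   0.821] grip [449.051 213.627  87.919] hover [402.888 217.693 154.596]
(array([ 1.86 , -2.738, -0.175]), array([-0.132, -0.387,  0.31 ])) [-170.243   33.571 -167.76 ]
```

Request:
apply_moves --delta_pos '[[0.2,-0.3,0.1],[0.4,-0.6,0.2],[0.6,-0.9,0.2],[0.62,-0.92,0.2],[0.62,-0.92,0.2],[0.62,-0.92,0.2],[0.62,-0.92,0.2]]' --rot '[[-0.02,-0.055,0.045],[-0.04,-0.11,0.09],[-0.06,-0.17,0.135],[-0.08,-0.225,0.18],[-0.095,-0.28,0.225],[-0.115,-0.335,0.27],[-0.132,-0.387,0.31]]' --hand '[0.5,0.5,0.5,0.5,0.5,0.5,0.5]'

```text
time_s: 2.58
ee_pos: [254.1, 436.2, 200.4]
ee_rot: [-170.2, 33.8, -167.6]
force: [-0.1, 0.0, -1.1]
gripper_width: 47.7
gripper_force: 0.0
```

Request:
apply_moves --delta_pos '[[0.2,-0.3,0],[0.4,-0.6,0],[0.6,-0.9,0],[0.62,-0.91,0]]' --rot '[[0,0,0],[0,0,0],[0,0,0],[0,0,0]]' --hand '[0.5,0.5,0.5,0.5]'

```text
time_s: 2.92
ee_pos: [329.0, 320.9, 199.2]
ee_rot: [-169.9, 33.5, -167.8]
force: [-0.8, -0.7, 0.5]
gripper_width: 46.1
gripper_force: 0.0
```

Request:
apply_moves --delta_pos '[[0.2,-0.3,-0.1],[0.4,-0.6,-0.2],[0.6,-0.9,-0.3],[0.62,-0.91,-0.375],[0.62,-0.91,-0.375],[0.62,-0.91,-0.375]]' --rot '[[0,0,0],[0,0,0],[0,0,0],[0,0,0],[0,0,0],[0,0,0]]' --hand '[0.5,0.5,0.5,0.5,0.5,0.5]'

```text
time_s: 3.42
ee_pos: [403.1, 217.0, 154.6]
ee_rot: [-170.2, 33.6, -167.9]
force: [0.2, 0.5, -0.1]
gripper_width: 45.5
gripper_force: 0.0
```

```bash
cat > w.py <<'E'
from g import *
def fr():
    s=env.state();p=viewer.grab_frame('wrist');T=np.array(p['mount']);R=Ro.from_euler('xyz',s['ee_rot'],degrees=True).as_matrix()
    K=p['camera_matrix']
    M=np.eye(4);M[:3,:3]=R;M[:3,3]=s['ee_pos'];C=M@T
    def pr(X):
        q=np.linalg.inv(C)@np.r_[X,1];r=np.hypot(q[0],q[1]);th=np.arctan2(r,q[2]);return np.array([K[0,2]+K[0,0]*th*q[0]/r,K[1,2]+K[1,1]*th*q[1]/r])
    def ry(uv):
        a=np.array([(uv[0]-K[0,2])/K[0,0],(uv[1]-K[1,2])/K[1,1]]);th=np.hypot(*a);d=np.r_[np.sin(th)*a/th,np.cos(th)];return C[:3,3],C[:3,:3]@d
    return s,p,pr,ry
E
python3 - <<'E'
from w import *
s,p,pr,ry=fr();print(s['ee_pos'],s['ee_rot'],s['qpos'],s['time_s'],s['force'])
im=p['pixels'].copy()
c=W([-82,0,60])
for X in [c+9*n,grip]+[c+50*(np.cos(a)*up-np.sin(a)*yb) for a in np.radians(np.arange(0,360,30))]+[W([-139.5,167,20]),W([-139.5,-167,20]),W([-24.5,-167,100])]:
    u=pr(X);cv2.circle(im,(int(round(u[0])),int(round(u[1]))),2,(255,0,0),-1)
cv2.imwrite('pics/w0.png',im[:,:,::-1])
print(pr(grip),[(r['score'],r['position']) for r in spotter.landmark_of(p,'dial_grip')])
print('rel',rel(grip-18.8*n,Rd(-.25),s))
E
```

```text
[403.14  217.031 154.606] [-170.245   33.564 -167.882] [ 48.935  -1.493 128.317 -45.337  40.527 -18.167] 3.4167 [ 0.163  0.486 -0.065]
[327.005 232.664] [(0.89, [327.3, 230.9])]
rel (array([ 0.472, -0.036, -0.684]), array([ 0.   , -0.   ,  0.001]))
```

View pics/w0.png

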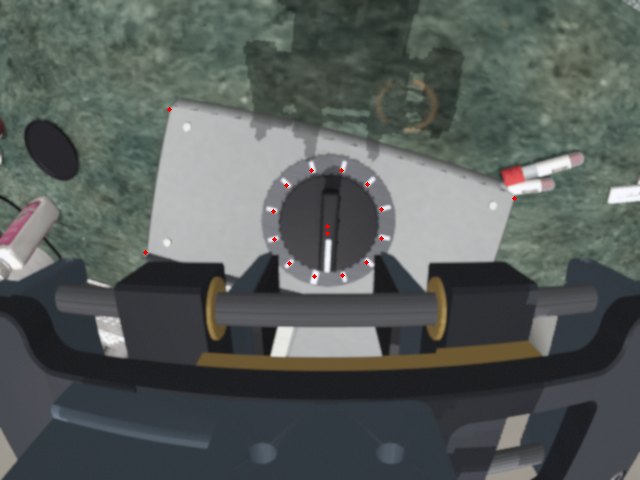

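The projected marks (red) fall on the real ones, so the box fit is good. The bar's pointer line at (328,255) lies along the tool axis. I'll descend and pinch it.

Request:
apply_moves --delta_pos '[[0.12,-0.01,-0.17],[0.24,-0.02,-0.34],[0.36,-0.03,-0.51],[0.42,-0.032,-0.61],[0.465,-0.036,-0.67],[0.465,-0.036,-0.67]]' --rot '[[0,0,0],[0,0,0],[0,0,0],[0,0,0],[0,0,0],[0,0,0]]' --hand '[0.5,0.5,0.5,0.5,0.5,0.5]'

```text
time_s: 4.02
ee_pos: [459.0, 214.8, 73.2]
ee_rot: [-170.2, 33.5, -167.6]
force: [0.3, -0.5, -1.0]
gripper_width: 45.5
gripper_force: 0.0
```

Request:
apply_moves --delta_pos '[[0,0,0],[0,0,0],[0,0,0],[0,0,0],[0,0,0],[0,0,0]]' --rot '[[0,0,0],[0,0,0],[0,0,0],[0,0,0],[0,0,0],[0,0,0]]' --hand '[0,0,0,0,0,0]' --newtons 15

```text
time_s: 4.52
ee_pos: [458.7, 213.3, 74.7]
ee_rot: [-170.2, 33.6, -167.7]
force: [0.9, -0.6, 0.9]
gripper_width: 8.8
gripper_force: 0.0
```

```bash
python3 - <<'E'
from w import *
s=env.state();print(s)
R=Ro.from_euler('xyz',s['ee_rot'],degrees=True).as_matrix()
print('tool phi',np.arctan2(R[:,1]@up,R[:,1]@yb),'axis off',(s['ee_pos']-grip)-((s['ee_pos']-grip)@n)*n)
for a,b in((-.25,1.047),(1.047,-.524),(-.524,0)): print(-n*(b-a)/1.5)
E
```

```text
{'time_s': 4.5167, 'qpos': array([ 41.4  ,   9.551, 132.003, -64.022,  27.408,  -2.306]), 'qvel': array([-0.146,  0.347,  0.077, -0.009, -0.049, -0.022]), 'effort': array([  0.067, -25.478, -15.969,  -1.102,   0.539,  -0.032]), 'ee_pos': array([458.675, 213.343,  74.665]), 'ee_rot': array([-170.242,   33.623, -167.747]), 'force': array([ 0.869, -0.595,  0.91 ]), 'torque': array([ 0.045,  0.351, -0.007]), 'gripper_force': 0.0, 'gripper_width': 8.759871463763782}
tool phi -0.2500236131214174 axis off [0.318 0.535 0.187]
[ 0.492 -0.043 -0.71 ]
[-0.595  0.052  0.86 ]
[ 0.199 -0.017 -0.287]
```

```bash
python3 - <<'E'
from w import *
s,p,pr,ry=fr();s2=env.state();print(s2['gripper_width'],s2['gripper_force'],s2['force'])
d=viewer.grab_frame('side')
u=proj(d,grip).astype(int);print(u)
a=cv2.resize(d['pixels'][u[1]-60:u[1]+60,u[0]-80:u[0]+80],(640,480),interpolation=cv2.INTER_CUBIC)
b=p['pixels'][100:460,140:500]
cv2.imwrite('pics/g1.png',cv2.resize(np.hstack([cv2.resize(a,(480,360)),b]),(800,343))[:,:,::-1])
E
```

```text
4.749467730131965 0.0 [ 0.848  0.589 -0.385]
[185 235]
```

View pics/g1.png

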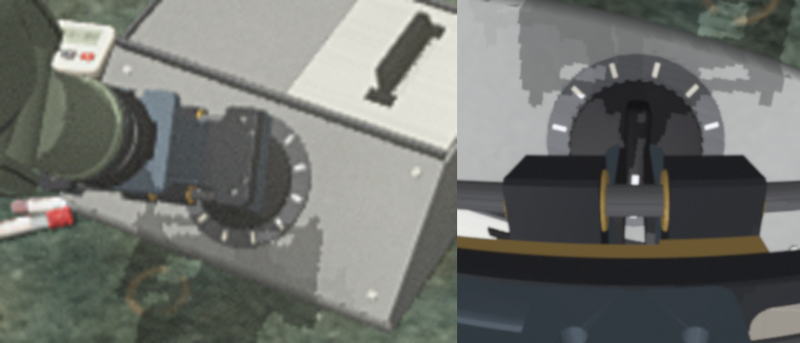

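```bash
python3 - <<'E'
from w import *
s,p,pr,ry=fr();print(s['gripper_width'],s['gripper_force'],s['force'],s['ee_pos'])
im=p['pixels'].copy()
for X in [W([-82,0,60])+43*n+k*32*Rd(-.25)[:,0]*-1 for k in(-1,0,1)]+[s['ee_pos']]:
    u=pr(X);print(u);cv2.circle(im,(int(u[0]),int(u[1])),1,(255,0,0),-1)
cv2.imwrite('pics/g2.png',cv2.resize(im[130:330,220:440],(792,600)[:2],fx=0,fy=0,interpolation=cv2.INTER_CUBIC)[:,:,::-1])
E
```

```text
0.9250732158685387 0.0 [-0.167  0.451 -0.479] [458.689 213.157  74.434]
[325.044 217.263]
[325.144 277.523]
[325.247 331.531]
[325.842 263.332]
```

View pics/g2.png

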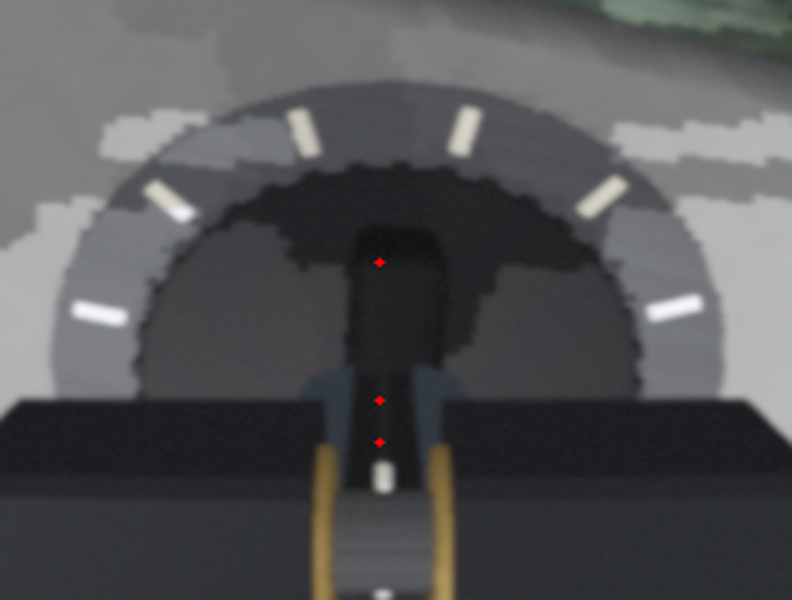

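The fingers look shut at the bar, but the width is below 14 mm with no grip force. I'll test with a small turn.

Request:
apply_moves --delta_pos '[[0,0,0],[0,0,0],[0,0,0],[0,0,0],[0,0,0]]' --rot '[[0,0,0],[0,0,0],[0.02,-0.002,-0.028],[0.04,-0.003,-0.055],[0.04,-0.003,-0.055]]' --hand '[0,0,0,0,0]'

```text
time_s: 5.08
ee_pos: [458.7, 213.0, 74.1]
ee_rot: [-174.3, 34.4, -174.8]
force: [-0.3, -0.0, -0.6]
gripper_width: 0.6
gripper_force: 0.0
```

```bash
python3 - <<'E'
from w import *
s=env.state();print(s['gripper_width'],s['gripper_force'],s['force'],s['torque'],s['ee_pos'],s['ee_rot'])
R=Ro.from_euler('xyz',s['ee_rot'],degrees=True).as_matrix()
print('tool phi',np.arctan2(R[:,1]@up,R[:,1]@yb))
s,p,pr,ry=fr()
d=viewer.grab_frame('side')
u=proj(d,grip).astype(int)
a=cv2.resize(d['pixels'][u[1]-45:u[1]+45,u[0]-45:u[0]+45],(390,390),interpolation=cv2.INTER_CUBIC)
b=cv2.resize(p['pixels'][130:330,220:420],(390,390),interpolation=cv2.INTER_CUBIC)
cv2.imwrite('pics/g3.png',np.hstack([a,b])[:,:,::-1])
E
```

```text
0.6298131997351315 0.0 [-0.26  -0.034 -0.619] [ 0.115  0.378 -0.012] [458.689 213.006  74.137] [-174.29    34.352 -174.804]
tool phi -0.14714505778843853
```

View pics/g3.png

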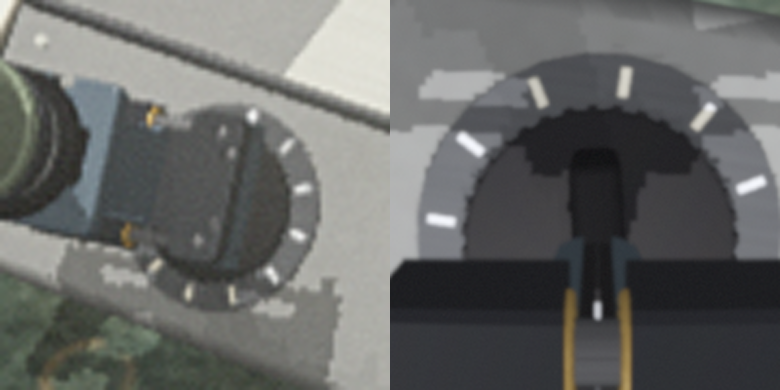

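```bash
python3 - <<'E'
from w import *
s,p,pr,ry=fr();R=Ro.from_euler('xyz',s['ee_rot'],degrees=True).as_matrix()
print(np.array(p['mount']),p['camera_matrix'][0])
for zz in(0,-18.8,-40):
  for y in(-22.75,22.75):
    for x in(-16,0,16): print(zz,y,x,pr(s['ee_pos']+R@[x,y,zz]))
c=W([-82,0,60]);r=Rd(-.2)
for h in(9,43):print(h,[pr(c+h*n-32*r[:,0]+k*7*r[:,1]) for k in(-1,1)],[pr(c+h*n+32*r[:,0]+k*7*r[:,1]) for k in(-1,1)])
print(r[:,0]@up)
E
```

```text
[[  -0.001   -0.972   -0.234   66.227]
 [   1.      -0.001   -0.002    0.434]
 [   0.002   -0.234    0.972 -209.007]
 [   0.       0.       0.       1.   ]] [371.648   0.    325.968]
0 -22.75 -16 [288.342 288.44 ]
0 -22.75 0 [287.493 263.269]
0 -22.75 16 [286.736 236.976]
0 22.75 -16 [363.614 288.415]
0 22.75 0 [364.408 263.234]
0 22.75 16 [365.11  236.929]
-18.8 -22.75 -16 [285.085 300.704]
-18.8 -22.75 0 [284.023 273.686]
-18.8 -22.75 16 [283.069 245.239]
-18.8 22.75 -16 [366.761 300.684]
-18.8 22.75 0 [367.762 273.654]
-18.8 22.75 16 [368.652 245.192]
-40 -22.75 -16 [280.732 317.203]
-40 -22.75 0 [279.332 287.85 ]
-40 -22.75 16 [278.063 256.578]
-40 22.75 -16 [370.967 317.192]
-40 22.75 0 [372.295 287.823]
-40 22.75 16 [373.488 256.532]
9 [array([317.174, 307.385]), array([339.102, 306.339])] [array([310.888, 207.842]), array([334.534, 206.621])]
43 [array([315.845, 332.46 ]), array([341.117, 331.288])] [array([308.204, 218.459]), array([336.08 , 217.029])]
-0.9800665778412418
```

The tip edge shows at row ~253. The calibration puts it at ~237 for tips at the TCP, and ~256 for tips 40 mm behind it. So the real fingertips seem short of the nominal TCP, and the fingers shut above the bar. I'll probe gently with the fingers shut to measure this.

Request:
apply_moves --delta_pos '[[0.01,-0.001,-0.014],[0.02,-0.002,-0.028],[0.033,-0.003,-0.048],[0.033,-0.003,-0.048]]' --rot '[[0,0,0],[0,0,0],[0,0,0],[0,0,0]]' --hand '[0,0,0,0]'

```text
time_s: 5.57
ee_pos: [462.7, 212.6, 67.9]
ee_rot: [-174.2, 34.3, -174.7]
force: [0.0, -0.1, -1.0]
gripper_width: 0.2
gripper_force: 0.0
```

```bash
python3 - <<'E'
from w import *
s=env.state();print(s['gripper_width'],s['force'],s['torque'],s['ee_pos'],(s['ee_pos']-W([-82,0,60]))@n,s['qpos'])
d=viewer.grab_frame('side');t=viewer.grab_frame('top')
for p in(t,d):
  print(proj(p,s['ee_pos']),[proj(p,s['ee_pos']+k*n) for k in(40,100)])
a=np.hstack([cv2.resize(p['pixels'][int(u[1])-50:int(u[1])+50,int(u[0])-60:int(u[0])+60],(400,333),interpolation=cv2.INTER_CUBIC) for p in(t,d) for u in [proj(p,s['ee_pos'])]])
cv2.imwrite('pics/g4.png',a[:,:,::-1])
E
```

```text
0.23967391031841145 [ 0.025 -0.119 -1.05 ] [0.098 0.398 0.016] [462.709 212.561  67.889] 9.734093205926648 [ 40.735  10.474 132.222 -66.038  26.474   5.232]
[187.142 258.952] [array([181.942, 267.103]), array([173.455, 280.404])]
[189.9   236.792] [array([182.472, 234.637]), array([170.567, 231.184])]
```

Request:
apply_moves --delta_pos '[[0.01,-0.001,-0.014],[0.02,-0.002,-0.028],[0.02,-0.002,-0.028]]' --rot '[[0,0,0],[0,0,0],[0,0,0]]' --hand '[0,0,0]'

```text
time_s: 5.92
ee_pos: [465.2, 212.5, 64.9]
ee_rot: [-174.3, 34.4, -174.7]
force: [-0.4, 1.1, -0.5]
gripper_width: 0.4
gripper_force: 0.0
```

Request:
apply_moves --delta_pos '[[0.01,-0.001,-0.014],[0.014,-0.001,-0.02],[0.014,-0.001,-0.02]]' --rot '[[0,0,0],[0,0,0],[0,0,0]]' --hand '[0,0,0]'

```text
time_s: 6.17
ee_pos: [465.6, 212.6, 64.7]
ee_rot: [-174.4, 34.5, -174.8]
force: [-27.0, -0.0, 30.8]
gripper_width: 0.5
gripper_force: 20.1
```

Contact came with the TCP 5.5 mm out, where the shut tips would be on the bar top, 43 mm out. So the real tips lie about 37 mm behind the nominal TCP. I'll back off, open, go deeper and pinch again.

Request:
apply_moves --delta_pos '[[-0.028,0.003,0.041],[-0.057,0.005,0.082],[-0.057,0.005,0.082],[-0.057,0.005,0.082],[-0.057,0.005,0.082],[-0.057,0.005,0.082]]' --rot '[[0,0,0],[0,0,0],[0,0,0],[0,0,0],[0,0,0],[0,0,0]]' --hand '[0,0.4,0.4,0.4,0.4,0.4]'

```text
time_s: 6.67
ee_pos: [459.9, 212.8, 72.1]
ee_rot: [-174.2, 34.3, -174.7]
force: [-0.6, -0.9, -0.7]
gripper_width: 30.8
gripper_force: 0.0
```

Request:
apply_moves --delta_pos '[[0.03,-0.003,-0.043],[0.06,-0.006,-0.086],[0.09,-0.008,-0.13],[0.11,-0.01,-0.16],[0.11,-0.01,-0.16]]' --rot '[[0,0,0],[0,0,0],[0,0,0],[0,0,0],[0,0,0]]' --hand '[0.4,0.4,0.4,0.4,0.4]'

```text
time_s: 7.08
ee_pos: [473.1, 211.4, 52.3]
ee_rot: [-174.2, 34.3, -174.7]
force: [-0.1, -0.5, -0.5]
gripper_width: 36.5
gripper_force: 0.0
```

Request:
apply_moves --delta_pos '[[0,0,0],[0,0,0],[0,0,0],[0,0,0],[0,0,0],[0,0,0]]' --rot '[[0,0,0],[0,0,0],[0,0,0],[0,0,0],[0,0,0],[0,0,0]]' --hand '[0,0,0,0,0,0]' --newtons 20

```text
time_s: 7.58
ee_pos: [473.2, 212.7, 53.6]
ee_rot: [-174.4, 34.4, -174.7]
force: [0.5, 2.7, -0.2]
gripper_width: 13.9
gripper_force: 20.0
```

```bash
python3 - <<'E'
from w import *
s=env.state();print(s['gripper_width'],s['gripper_force'],s['force'],s['torque'],s['ee_pos'],(s['ee_pos']-W([-82,0,60]))@n,s['qpos'])
R=Ro.from_euler('xyz',s['ee_rot'],degrees=True).as_matrix();phi=np.arctan2(R[:,1]@up,R[:,1]@yb)
print('tool phi',phi,-n*(1.047-phi)/1.5,s['time_s'])
E
```

```text
13.864166100384496 19.98669058084488 [ 0.513  2.66  -0.164] [0.45  0.451 0.268] [473.233 212.71   53.626] -7.952949682781244 [ 39.542  12.693 132.51  -71.546  24.785  10.258]
tool phi -0.14798925872947857 [ 0.453 -0.04  -0.654] 7.5833
```

Gripped: 13.9 mm wide at 20 N. Now I'll turn right, half way first.

Request:
apply_moves --delta_pos '[[0,0,0],[0,0,0],[0,0,0],[0,0,0],[0,0,0],[0,0,0],[0,0,0]]' --rot '[[0.035,-0.003,-0.05],[0.075,-0.006,-0.108],[0.115,-0.01,-0.166],[0.155,-0.013,-0.224],[0.195,-0.017,-0.282],[0.226,-0.02,-0.327],[0.226,-0.02,-0.327]]' --hand '[0,0,0,0,0,0,0]'

```text
time_s: 8.17
ee_pos: [473.0, 211.7, 53.5]
ee_rot: [163.1, 30.9, 144.5]
force: [-1.2, 0.1, 2.3]
gripper_width: 13.7
gripper_force: 20.0
```

```bash
cat > st.py <<'E'
from w import *
def st():
    s=env.state();R=Ro.from_euler('xyz',s['ee_rot'],degrees=True).as_matrix();phi=np.arctan2(R[:,1]@up,R[:,1]@yb)
    print('t',s['time_s'],'w',s['gripper_width'],s['gripper_force'],'F',s['force'],s['torque'],'q',s['qpos'],'out',(s['ee_pos']-W([-82,0,60]))@n)
    print('phi',phi,'axis tilt deg',np.degrees(np.arccos(min(1,-R[:,2]@n))))
    for b in(1.047,-.524,0):print(b,-n*(b-phi)/1.5)
E
python3 -c "
from st import *
st()"
```

```text
t 8.1667 w 13.739596297165392 19.990850687026978 F [-1.233  0.115  2.337] [0.203 0.354 0.074] q [ 39.594  12.709 132.58  -71.75   24.953  44.801] out -7.97166166192058
phi 0.45033781714276705 axis tilt deg 0.09492475448807344
1.047 [ 0.226 -0.02  -0.327]
-0.524 [-0.369  0.033  0.533]
0 [-0.171  0.015  0.247]
```

Request:
apply_moves --delta_pos '[[0,0,0],[0,0,0],[0,0,0],[0,0,0],[0,0,0],[0,0,0],[0,0,0]]' --rot '[[0.035,-0.003,-0.05],[0.075,-0.006,-0.108],[0.115,-0.01,-0.166],[0.155,-0.013,-0.224],[0.195,-0.017,-0.282],[0.226,-0.02,-0.327],[0.226,-0.02,-0.327]]' --hand '[0,0,0,0,0,0,0]'

```text
time_s: 8.75
ee_pos: [472.5, 211.0, 53.2]
ee_rot: [149.0, 16.7, 110.4]
force: [-4.6, -1.0, 4.4]
gripper_width: 13.7
gripper_force: 20.0
```

Request:
apply_moves --delta_pos '[[0,0,0],[0,0,0],[0,0,0],[0,0,0],[0,0,0],[0,0,0]]' --rot '[[0,0,0],[0,0,0],[0,0,0],[0,0,0],[0,0,0],[0,0,0]]' --hand '[0,0,0,0,0,0]'

```text
time_s: 9.25
ee_pos: [472.6, 211.0, 53.2]
ee_rot: [149.0, 16.8, 110.5]
force: [-5.0, -1.2, 5.3]
gripper_width: 13.9
gripper_force: 20.0
```

```bash
python3 -c "
from st import *
st()
s,p,pr,ry=fr();save(p,'at2.png')
# bar end vs prediction: pointer line direction by white pixels near axis
c=W([-82,0,60])+43*n
for ph in(.95,1.05,1.15):print(ph,[pr(c+k*(np.cos(ph)*up-np.sin(ph)*yb)) for k in(-32,-20,20,30)])
g=p['pixels'].min(2);ys,xs=np.where(g>140);print([(x,y,g[y,x]) for x,y in zip(xs,ys) if 300<x<350 and 255<y<345][:60])"
```

```text
t 9.25 w 13.936144848266533 19.99048501253128 F [-5.046 -1.19   5.26 ] [-0.202  0.701 -0.141] q [ 39.658  12.735 132.625 -71.764  25.085  78.856] out -8.00508466938454
phi 1.04306591812661 axis tilt deg 0.08185241089407135
1.047 [ 0.001 -0.    -0.002]
-0.524 [-0.594  0.052  0.858]
0 [-0.395  0.035  0.571]
0.95 [array([321.672, 228.061]), array([324.294, 254.431]), array([332.267, 333.917]), array([334.042, 351.47 ])]
1.05 [array([329.02 , 227.746]), array([328.805, 254.242]), array([328.096, 334.082]), array([327.927, 351.709])]
1.15 [array([336.359, 228.152]), array([333.311, 254.483]), array([323.928, 333.878]), array([321.815, 351.415])]
[(np.int64(323), np.int64(327), np.uint8(141)), (np.int64(324), np.int64(327), np.uint8(152)), (np.int64(325), np.int64(327), np.uint8(155)), (np.int64(326), np.int64(327), np.uint8(155)), (np.int64(327), np.int64(327), np.uint8(155)), (np.int64(328), np.int64(327), np.uint8(151)), (np.int64(323), np.int64(328), np.uint8(165)), (np.int64(324), np.int64(328), np.uint8(180)), (np.int64(325), np.int64(328), np.uint8(183)), (np.int64(326), np.int64(32
[... 1669 characters left out ...]
int64(327), np.int64(333), np.uint8(193)), (np.int64(328), np.int64(333), np.uint8(189)), (np.int64(329), np.int64(333), np.uint8(172)), (np.int64(323), np.int64(334), np.uint8(175)), (np.int64(324), np.int64(334), np.uint8(190)), (np.int64(325), np.int64(334), np.uint8(194)), (np.int64(326), np.int64(334), np.uint8(193)), (np.int64(327), np.int64(334), np.uint8(194)), (np.int64(328), np.int64(334), np.uint8(191)), (np.int64(329), np.int64(334), np.uint8(176)), (np.int64(323), np.int64(335), np.uint8(175)), (np.int64(324), np.int64(335), np.uint8(190)), (np.int64(325), np.int64(335), np.uint8(193)), (np.int64(326), np.int64(335), np.uint8(194)), (np.int64(327), np.int64(335), np.uint8(196))]
```

At 2, confirmed by the pointer line at column 326. Now left to 11, then right to 12.

Request:
apply_moves --delta_pos '[[0,0,0],[0,0,0],[0,0,0],[0,0,0],[0,0,0],[0,0,0],[0,0,0],[0,0,0],[0,0,0]]' --rot '[[-0.035,0.003,0.05],[-0.075,0.006,0.108],[-0.115,0.01,0.166],[-0.155,0.013,0.224],[-0.195,0.017,0.282],[-0.235,0.02,0.34],[-0.275,0.024,0.398],[-0.297,0.026,0.429],[-0.297,0.026,0.429]]' --hand '[0,0,0,0,0,0,0,0,0]'

```text
time_s: 10.05
ee_pos: [473.2, 212.0, 53.6]
ee_rot: [169.8, 33.5, 157.1]
force: [-3.8, 0.6, 3.9]
gripper_width: 13.7
gripper_force: 20.0
```

Request:
apply_moves --delta_pos '[[0,0,0],[0,0,0],[0,0,0],[0,0,0],[0,0,0],[0,0,0],[0,0,0],[0,0,0],[0,0,0]]' --rot '[[-0.035,0.003,0.05],[-0.075,0.006,0.108],[-0.115,0.01,0.166],[-0.155,0.013,0.224],[-0.195,0.017,0.282],[-0.235,0.02,0.34],[-0.275,0.024,0.398],[-0.297,0.026,0.429],[-0.297,0.026,0.429]]' --hand '[0,0,0,0,0,0,0,0,0]'

```text
time_s: 10.8
ee_pos: [473.1, 213.3, 53.5]
ee_rot: [-161.1, 29.7, -149.9]
force: [-4.4, 2.7, 2.7]
gripper_width: 14.0
gripper_force: 20.0
```

Request:
apply_moves --delta_pos '[[0,0,0],[0,0,0],[0,0,0],[0,0,0],[0,0,0],[0,0,0]]' --rot '[[0,0,0],[0,0,0],[0,0,0],[0,0,0],[0,0,0],[0,0,0]]' --hand '[0,0,0,0,0,0]'

```text
time_s: 11.3
ee_pos: [473.1, 213.3, 53.5]
ee_rot: [-161.1, 29.8, -150.0]
force: [-3.8, 3.6, 3.2]
gripper_width: 13.7
gripper_force: 20.0
```

```bash
python3 -c "
from st import *
st()"
```

```text
t 11.3 w 13.694480991753236 19.989342391490936 F [-3.796  3.634  3.191] [0.45  0.685 0.297] q [ 39.585  12.715 132.517 -71.637  24.749 -11.049] out -7.99331066167667
phi -0.5221219087565225 axis tilt deg 0.27710550832664305
1.047 [ 0.595 -0.052 -0.859]
-0.524 [-0.001  0.     0.001]
0 [ 0.198 -0.017 -0.286]
```

Request:
apply_moves --delta_pos '[[0,0,0],[0,0,0],[0,0,0],[0,0,0],[0,0,0],[0,0,0]]' --rot '[[0.035,-0.003,-0.05],[0.075,-0.006,-0.108],[0.115,-0.01,-0.166],[0.155,-0.013,-0.224],[0.198,-0.017,-0.286],[0.198,-0.017,-0.286]]' --hand '[0,0,0,0,0,0]'

```text
time_s: 11.8
ee_pos: [473.3, 212.5, 53.6]
ee_rot: [179.7, 34.8, 174.8]
force: [-4.3, 1.8, 5.0]
gripper_width: 14.0
gripper_force: 20.0
```

Request:
apply_moves --delta_pos '[[0,0,0],[0,0,0],[0,0,0],[0,0,0],[0,0,0],[0,0,0],[0,0,0],[0,0,0],[0,0,0],[0,0,0]]' --rot '[[0,0,0],[0,0,0],[0,0,0],[0,0,0],[0,0,0],[0,0,0],[0,0,0],[0,0,0],[0,0,0],[0,0,0]]' --hand '[0,0,0,0,0,0,0.4,0.4,0.4,0.4]'

```text
time_s: 12.63
ee_pos: [473.1, 211.5, 53.0]
ee_rot: [180.0, 34.8, 175.0]
force: [0.1, 0.9, -0.3]
gripper_width: 35.5
gripper_force: 0.0
```

Request:
apply_moves --delta_pos '[[-0.1,0.009,0.144],[-0.2,0.018,0.29],[-0.3,0.026,0.433],[-0.38,0.033,0.62],[-0.38,0.033,0.8]]' --rot '[[0,0,0],[0,0,0],[0,0,0],[0,0,0],[0,0,0]]' --hand '[0.4,0.4,0.4,0.4,0.4]'

```text
time_s: 13.05
ee_pos: [425.5, 215.1, 149.3]
ee_rot: [-180.0, 34.7, 175.0]
force: [-0.2, -0.7, 0.9]
gripper_width: 36.5
gripper_force: 0.0
```

```bash
python3 -c "
from st import *
st()
s,p,pr,ry=fr();save(p,'at12.png')
c=W([-82,0,60]);im=p['pixels'].copy()
for X in [c+50*up]+[c+43*n+k*up for k in(0,32)]+[W([57.5,-85,137])]:
  u=pr(X);print(u);cv2.circle(im,tuple(int(round(a)) for a in u),2,(255,0,0),-1)
cv2.imwrite('pics/at12.png',im[:,:,::-1])
print(s['ee_pos'],rel(W([57.5,-85,140]),Rdown(180+np.degrees(v[2])),s))"
```

```text
t 13.05 w 36.54405131861405 0.0 F [-0.202 -0.698  0.873] [0.09  0.294 0.026] q [ 45.482   0.177 127.567 -45.688  37.821  -6.158] out 97.86665043777847
phi -0.001125303822708691 axis tilt deg 0.1199098251276525
1.047 [ 0.397 -0.035 -0.574]
-0.524 [-0.198  0.017  0.286]
0 [ 0.    -0.    -0.001]
[326.882 267.144]
[327.008 219.721]
[326.974 262.07 ]
[244.409 360.861]
[425.54  215.079 149.33 ] (array([ 1.453, -0.834, -0.078]), array([ 0.035,  0.402, -0.001]))
```

View pics/at12.png

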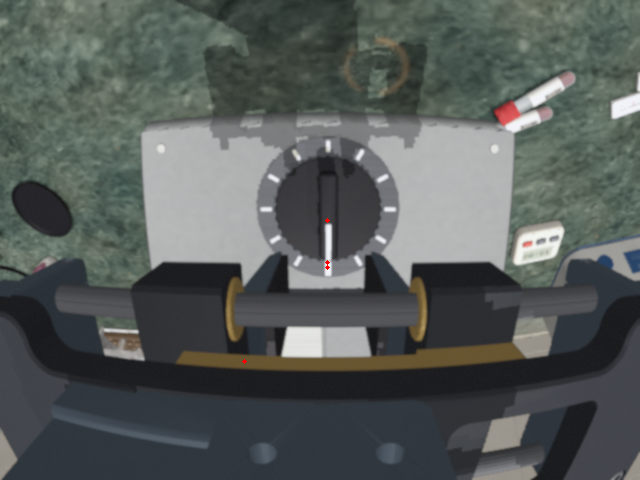

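The pointer line runs straight to the 12 mark at (328,270). On to the hatch.

Request:
apply_moves --delta_pos '[[0.1,-0.05,0.15],[0.3,-0.15,0.2],[0.5,-0.28,0.2],[0.7,-0.4,0.2],[0.73,-0.42,0.2],[0.73,-0.42,0.2]]' --rot '[[0.007,0.08,0],[0.014,0.16,0],[0.021,0.24,0],[0.028,0.32,0],[0.035,0.402,-0.001],[0.035,0.402,-0.001]]' --hand '[0.5,0.5,0.5,0.5,0.5,0.5]'

```text
time_s: 13.6
ee_pos: [517.9, 163.9, 174.5]
ee_rot: [-179.6, 6.4, 174.6]
force: [-0.3, 0.2, -0.5]
gripper_width: 45.9
gripper_force: 0.0
```

Request:
apply_moves --delta_pos '[[0.25,-0.15,0],[0.5,-0.3,-0.1],[0.72,-0.414,-0.3],[0.723,-0.414,-0.3],[0.723,-0.414,-0.3]]' --rot '[[0,0,0],[0,0,0],[0,0,0],[0,0,0],[0,0,0]]' --hand '[0.5,0.5,0.5,0.5,0.5]'

```text
time_s: 14.02
ee_pos: [601.3, 114.1, 134.3]
ee_rot: [-179.4, 6.2, 174.5]
force: [-0.0, 0.5, 0.5]
gripper_width: 45.4
gripper_force: 0.0
```

```bash
python3 -c "
from st import *
s,p,pr,ry=fr();save(p,'h.png')
print(s['time_s'],s['qpos'],s['ee_pos'],s['ee_rot'],rel(W([57.5,-85,76]),Rdown(180+np.degrees(v[2])),s))
print(pr(W([57.5,-85,126])),[(r['score'],r['position']) for r in spotter.landmark_of(p,'hatch_grip')])"
```

```text
14.0167 [ 11.091  20.008  93.62   -2.678  60.626 -72.186] [601.306 114.072 134.307] [-179.408    6.197  174.506] (array([-0.012,  0.008, -0.486]), array([0.013, 0.071, 0.006]))
[327.389 255.477] [(0.73, [326.5, 254.3])]
```

Request:
apply_moves --delta_pos '[[-0.012,0.008,0],[-0.012,0.008,-0.2],[-0.012,0.008,-0.4],[-0.012,0.008,-0.48],[-0.012,0.008,-0.48]]' --rot '[[0.013,0.071,0.006],[0.013,0.071,0.006],[0.013,0.071,0.006],[0.013,0.071,0.006],[0.013,0.071,0.006]]' --hand '[0.5,0.5,0.5,0.5,0.5]'

```text
time_s: 14.53
ee_pos: [597.9, 117.1, 78.1]
ee_rot: [180.0, 0.1, 175.2]
force: [0.2, -0.4, -0.1]
gripper_width: 45.5
gripper_force: 0.0
```

Request:
apply_moves --delta_pos '[[0,0,0],[0,0,0],[0,0,0],[0,0,0],[0,0,0],[0,0,0],[0,0,0]]' --rot '[[0,0,0],[0,0,0],[0,0,0],[0,0,0],[0,0,0],[0,0,0],[0,0,0]]' --hand '[0,0,0,0,0,0,0]' --newtons 20

```text
time_s: 15.12
ee_pos: [600.8, 116.6, 80.6]
ee_rot: [179.9, 0.4, 175.1]
force: [-1.1, 0.7, 4.7]
gripper_width: 13.7
gripper_force: 20.0
```

Request:
apply_moves --delta_pos '[[0.009,0.1,0],[0.021,0.24,0],[0.036,0.4,0],[0.05,0.56,0],[0.057,0.65,0],[0.057,0.65,0]]' --rot '[[0,0,0],[0,0,0],[0,0,0],[0,0,0],[0,0,0],[0,0,0]]' --hand '[0,0,0,0,0,0]'

```text
time_s: 15.62
ee_pos: [607.9, 197.5, 80.7]
ee_rot: [179.8, 0.4, 175.2]
force: [-0.6, 2.0, 5.3]
gripper_width: 13.9
gripper_force: 20.0
```

Request:
apply_moves --delta_pos '[[0.012,0.14,0],[0.025,0.28,0],[0.037,0.42,0],[0.048,0.55,0],[0.057,0.65,0],[0.057,0.65,0],[0.057,0.65,0],[0.057,0.65,0]]' --rot '[[0,0,0],[0,0,0],[0,0,0],[0,0,0],[0,0,0],[0,0,0],[0,0,0],[0,0,0]]' --hand '[0,0,0,0,0,0,0,0]'

```text
time_s: 16.28
ee_pos: [614.1, 270.3, 80.5]
ee_rot: [-179.8, 0.3, 175.1]
force: [-1.3, -5.8, 6.5]
gripper_width: 14.1
gripper_force: 20.0
```

At the stop: 154 mm of travel, with about 6 N back. I'll let go, rise and look into the well.

Request:
apply_moves --delta_pos '[[0,0,0],[0,0,0],[0,0,0],[0,0,0],[0,0,0.2],[0,0,0.45],[0,0,0.6]]' --rot '[[0,0,0],[0,0,0],[0,0,0],[0,0,0],[0,0,0],[0,0,0],[0,0,0]]' --hand '[0.5,0.5,0.5,0.5,0.8,0.8,0.8]'

```text
time_s: 16.87
ee_pos: [614.8, 273.3, 153.9]
ee_rot: [179.8, 0.4, 175.1]
force: [0.2, 1.2, 0.2]
gripper_width: 58.0
gripper_force: 0.0
```

Request:
apply_moves --delta_pos '[[-0.03,-0.3,0.05],[-0.06,-0.6,0.05],[-0.1,-0.9,0.05],[-0.12,-1,0.05],[-0.12,-1,0.05]]' --rot '[[0,0,0],[0,0,0],[0,0,0],[0,0,0],[0,0,0]]' --hand '[0.8,0.8,0.8,0.8,0.8]'

```text
time_s: 17.28
ee_pos: [599.1, 150.0, 157.8]
ee_rot: [180.0, 0.3, 174.9]
force: [-0.6, 0.1, -0.3]
gripper_width: 73.0
gripper_force: 0.0
```

Request:
apply_moves --delta_pos '[[0,-0.3,0],[0,-0.3,0],[0,-0.3,0]]' --rot '[[0,0,0],[0,0,0],[0,0,0]]' --hand '[0.8,0.8,0.8]'

```text
time_s: 17.53
ee_pos: [600.0, 116.8, 157.6]
ee_rot: [179.9, 0.3, 175.0]
force: [0.4, 0.3, 0.1]
gripper_width: 73.0
gripper_force: 0.0
```

```bash
cat > cup.py <<'E'
from st import *
s,p,pr,ry=fr();save(p,'cup.png')
t=viewer.grab_frame('top');d=viewer.grab_frame('side')
print(s['time_s'],s['ee_pos'],s['ee_rot'],s['gripper_width'],'well',W([57.5,-85,25]))
def z(r,h): return r[0]+r[1]*(h-r[0][2])/r[1][2]
for nm,pp,f in(('w',p,ry),('t',t,lambda u:ray(t,u)),('s',d,lambda u:ray(d,u))):
    for r in spotter.landmark_of(pp,'sample_cup')[:2]: print(nm,'lm',round(r['score'],2),np.round(r['position']),z(f(r['position']),25))
    for r in spotter.trace(pp,'sample_cup')[:2]: print(nm,'tr',round(r['score'],2),r['box'],z(f(r['box'][:2]),90))
    for r in spotter.landmark_of(pp,'hatch_grip')[:1]: print(nm,'hatch',round(r['score'],2),z(f(r['position']),126),W([57.5,70,126]))
im=p['pixels'].copy()
for k in range(24):
    a=k*np.pi/12;u=pr(W([57.5,-85,93])+31*np.array([np.cos(a),np.sin(a),0]));cv2.circle(im,tuple(int(round(q)) for q in u),1,(255,0,0),-1)
cv2.imwrite('pics/cup.png',im[:,:,::-1])
E
python3 cup.py
```

```text
17.5333 [599.968 116.753 157.556] [179.864   0.324 175.037] 72.95033401426848 well [599.885 115.014  25.   ]
w lm 0.95 [316. 225.] [603.968 107.078  25.   ]
w tr 0.7 [4.2, 166.5, 8.3, 51.0] [ 500.698 -194.511   90.   ]
w tr 0.63 [315.8, 237.8, 82.4, 77.2] [600.7   109.032  90.   ]
w hatch 0.87 [610.098 268.32  126.   ] [613.484 269.417 126.   ]
t lm 0.72 [236. 208.] [598.109 104.581  25.   ]
t tr 0.77 [233.5, 207.1, 23.6, 16.6] [587.036 100.389  90.   ]
t hatch 0.76 [610.142 269.95  126.   ] [613.484 269.417 126.   ]
s lm 0.84 [254. 221.] [597.301 102.606  25.   ]
s tr 0.67 [253.2, 210.2, 24.4, 32.3] [577.143  91.059  90.   ]
s hatch 0.75 [605.542 268.853 126.   ] [613.484 269.417 126.   ]
```

View pics/cup.png

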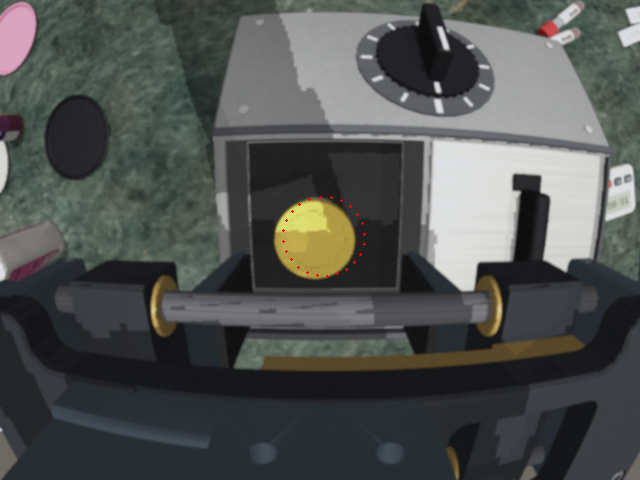

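The yellow cup lid is centred at (315,238), about 6 mm right of the well's centre, so at about (600.5,108.5). The hatch is open at the stop. I'll descend on the lid.

Request:
apply_moves --delta_pos '[[0.004,-0.069,0],[0.004,-0.069,-0.3],[0.004,-0.069,-0.6],[0.004,-0.069,-0.8],[0.004,-0.069,-0.8]]' --rot '[[0,0,0],[0,0,0],[0,0,0],[0,0,0],[0,0,0]]' --hand '[0.87,0.87,0.87,0.87,0.87]'

```text
time_s: 18.55
ee_pos: [595.9, 106.9, 56.4]
ee_rot: [-179.9, -0.3, 175.1]
force: [-0.6, -0.2, 0.5]
gripper_width: 79.0
gripper_force: 0.0
```

Request:
apply_moves --delta_pos '[[0,0,-0.06],[0,0,-0.12],[0,0,-0.17],[0,0,-0.17]]' --rot '[[0,0,0],[0,0,0],[0,0,0],[0,0,0]]' --hand '[0.87,0.87,0.87,0.87]'

```text
time_s: 18.88
ee_pos: [600.2, 108.3, 41.3]
ee_rot: [179.9, 0.3, 175.1]
force: [-0.1, -0.3, 0.2]
gripper_width: 79.8
gripper_force: 0.0
```

```bash
python3 -c "
from st import *
s,p,pr,ry=fr();save(p,'cup2.png')
print(s['time_s'],s['ee_pos'],s['force'],s['gripper_width'],s['qpos'])
h=cv2.cvtColor(p['pixels'],cv2.COLOR_RGB2HSV);m=cv2.inRange(h,(20,90,90),(35,255,255));m[285:]=0
k,l,st_,c=cv2.connectedComponentsWithStats(m);i=1+st_[1:,4].argmax();print(st_[i],c[i]);print([pr([600.5+a,108.5+b,93]) for a,b in((0,0),(31,0),(-31,0),(0,31),(0,-31))])"
```

```text
18.8833 [600.249 108.264  41.291] [-0.137 -0.326  0.152] 79.76537531081682 [  9.141  27.46   95.853   0.006  56.336 -75.979]
[ 261  231  129   54 5202] [324.968 261.955]
[array([326.481, 298.359]), array([331.954, 355.523]), array([320.282, 232.526]), array([393.655, 292.301]), array([259.972, 303.04 ])]
```

Request:
apply_moves --delta_pos '[[0,0,0],[0,0,0],[0,0,0],[0,0,0],[0,0,0],[0,0,0]]' --rot '[[0,0,0],[0,0,0],[0,0,0],[0,0,0],[0,0,0],[0,0,0]]' --hand '[0.3,0.3,0.3,0.3,0.3,0.3]' --newtons 20

```text
time_s: 19.43
ee_pos: [600.6, 108.4, 41.9]
ee_rot: [179.9, 0.4, 175.1]
force: [-0.5, -0.5, 2.4]
gripper_width: 61.1
gripper_force: 20.0
```

Request:
apply_moves --delta_pos '[[0,0,0.1],[0,0,0.2],[0,0,0.3],[0,0,0.4],[0,0,0.5]]' --rot '[[0,0,0],[0,0,0],[0,0,0],[0,0,0],[0,0,0]]' --hand '[0.3,0.3,0.3,0.3,0.3]'

```text
time_s: 19.85
ee_pos: [599.7, 108.3, 101.3]
ee_rot: [179.9, 0.3, 175.1]
force: [-0.7, -0.2, -1.3]
gripper_width: 60.8
gripper_force: 20.0
```

Cup held at 61 mm and 20 N. Lifting it clear and carrying it ahead of the sanitizer toward the dish.

Request:
apply_moves --delta_pos '[[0,0,0.2],[0,0,0.4],[-0.1,0,0.46],[-0.25,-0.05,0.46],[-0.45,-0.1,0.46],[-0.65,-0.2,0.46],[-0.85,-0.25,0.46],[-1,-0.3,0.46]]' --rot '[[0,0,0],[0,0,0],[0,0,0],[0,0,0],[0,0,0],[0,0,0],[0,0,0],[0,0,0]]' --hand '[0.3,0.3,0.3,0.3,0.3,0.3,0.3,0.3]'

```text
time_s: 20.52
ee_pos: [476.2, 71.8, 155.2]
ee_rot: [179.9, 0.1, 175.1]
force: [-0.6, 0.3, -0.9]
gripper_width: 60.9
gripper_force: 20.0
```

Request:
apply_moves --delta_pos '[[-0.02,-0.2,0],[-0.04,-0.4,0],[-0.04,-0.6,0],[-0.04,-0.8,0],[-0.04,-1,0]]' --rot '[[0,0,0],[0,0,0],[0,0,0],[0,0,0],[0,0,0]]' --hand '[0.3,0.3,0.3,0.3,0.3]'

```text
time_s: 20.93
ee_pos: [473.4, -48.3, 155.6]
ee_rot: [179.9, 0.2, 175.1]
force: [0.3, -0.3, -0.7]
gripper_width: 61.0
gripper_force: 20.0
```

Request:
apply_moves --delta_pos '[[0,-0.2,0],[0,-0.4,0],[0,-0.6,0],[0,-0.8,0],[0,-0.95,0],[0,-1,0],[0,-1,0]]' --rot '[[0,0,0],[0,0,0],[0,0,0],[0,0,0],[0,0,0],[0,0,0],[0,0,0]]' --hand '[0.3,0.3,0.3,0.3,0.3,0.3,0.3]'

```text
time_s: 21.52
ee_pos: [474.2, -168.1, 155.6]
ee_rot: [179.9, 0.2, 175.0]
force: [-0.1, 0.5, -1.4]
gripper_width: 60.6
gripper_force: 20.0
```

```bash
cat > dish.py <<'E'
from st import *
from scipy.optimize import least_squares
s,p,pr,ry=fr();save(p,'d.png')
t=viewer.grab_frame('top');d=viewer.grab_frame('side');save(t,'t1.png');save(d,'s1.png')
print(s['time_s'],s['ee_pos'],s['ee_rot'],s['force'],s['gripper_width'],s['qpos'])
def z(r,h): return r[0]+r[1]*(h-r[0][2])/r[1][2]
for nm,pp,f in(('w',p,ry),('t',t,lambda u:ray(t,u)),('s',d,lambda u:ray(d,u))):
  for q in('dish','stain_bottle_a','buffer_bottle','sanitizer'):
    for r in spotter.landmark_of(pp,q)[:4]:
        X=z(f(r['position']),1)
        if abs(X[1]+320)<110 and X[0]>400: print(nm,q,'lm',round(r['score'],2),X)
  for r in spotter.trace(pp,'dish')[:5]:
    ct=max(cv2.findContours(r['mask'].astype(np.uint8),0,1)[0],key=len)[:,0]
    P=np.array([z(f(c),7)[:2] for c in ct])
    g=least_squares(lambda u:np.hypot(*(P-u).T)-50,P.mean(0),loss='soft_l1',f_scale=1).x
    if abs(g[1]+330)<60 and g[0]>420:print(nm,'circle',g,np.median(abs(np.hypot(*(P-g).T)-50)))
E
python3 dish.py
```

```text
21.5167 [ 474.213 -168.074  155.641] [179.875   0.232 174.998] [-0.083  0.541 -1.41 ] 60.61177518960404 [ -20.962   12.567  100.754    0.201   66.49  -106.04 ]
w dish lm 0.75 [ 480.121 -333.665    1.   ]
w stain_bottle_a lm 0.67 [ 446.583 -266.072    1.   ]
w stain_bottle_a lm 0.36 [ 603.263 -237.465    1.   ]
w buffer_bottle lm 0.75 [ 502.076 -404.789    1.   ]
w sanitizer lm 0.83 [ 603.426 -236.921    1.   ]
w circle [ 479.05  -332.186] 1.689896433796438
t dish lm 0.79 [ 480.268 -334.457    1.   ]
t stain_bottle_a lm 0.79 [ 558.832 -361.847    1.   ]
t buffer_bottle lm 0.76 [ 508.592 -405.307    1.   ]
t circle [ 483.457 -332.539] 2.007168698335825
s dish lm 0.59 [ 486.892 -331.282    1.   ]
s stain_bottle_a lm 0.91 [ 553.606 -369.034    1.   ]
s stain_bottle_a lm 0.62 [ 441.785 -256.529    1.   ]
s stain_bottle_a lm 0.57 [ 502.582 -409.251    1.   ]
s buffer_bottle lm 0.67 [ 498.533 -405.324    1.   ]
s buffer_bottle lm 0.63 [ 450.048 -259.763    1.   ]
s sanitizer lm 0.72 [ 596.51 -236.5     1.  ]
s circle [ 480.964 -331.822] 1.7032852794238025
```

Four estimates put the dish at about (481,-332). I'll go over it, turn to clear the bottles, and lower.

Request:
apply_moves --delta_pos '[[0.01,-0.2,0],[0.03,-0.4,0],[0.057,-0.6,0],[0.057,-0.8,0],[0.057,-0.95,0]]' --rot '[[0,0,-0.03],[0,0,-0.06],[0,0,-0.09],[0,0,-0.116],[0,0,-0.116]]' --hand '[0.3,0.3,0.3,0.3,0.3]'

```text
time_s: 22.83
ee_pos: [482.3, -283.6, 156.4]
ee_rot: [179.9, 0.3, 165.0]
force: [-1.0, -0.5, -1.1]
gripper_width: 61.0
gripper_force: 20.0
```

Request:
apply_moves --delta_pos '[[0,-0.15,0],[0,-0.3,0],[0,-0.416,0],[0,-0.416,0],[0,-0.416,-0.2],[0,-0.416,-0.4],[0,-0.416,-0.6],[0,-0.416,-0.6]]' --rot '[[0,0,0],[0,0,0],[0,0,0],[0,0,0],[0,0,0],[0,0,0],[0,0,0],[0,0,0]]' --hand '[0.3,0.3,0.3,0.3,0.3,0.3,0.3,0.3]'

```text
time_s: 23.5
ee_pos: [479.1, -328.6, 79.9]
ee_rot: [179.7, -0.2, 165.2]
force: [-0.5, 0.3, -2.0]
gripper_width: 61.3
gripper_force: 20.0
```

```bash
sed -i "s/\[:5\]:/[:6]:/" dish.py; python3 dish.py; python3 -c "
from h import *
t=viewer.grab_frame('top');d=viewer.grab_frame('side')
for p in(t,d):
  for r in spotter.landmark_of(p,'sample_cup')[:2]: print(r['score'],r['position'],atz(p,r['position'],67))"
```

```text
23.5 [ 479.062 -328.629   79.937] [179.679  -0.213 165.158] [-0.471  0.282 -1.964] 61.34521145794443 [ -35.728   23.293   96.633    0.258   60.388 -111.014]
w dish lm 0.93 [ 479.413 -333.858    1.   ]
w stain_bottle_a lm 0.63 [ 443.442 -265.922    1.   ]
w circle [ 481.07  -332.461] 0.8744388120957431
t dish lm 0.47 [ 478.436 -332.594    1.   ]
t stain_bottle_a lm 0.61 [ 452.16  -258.784    1.   ]
t sanitizer lm 0.57 [ 613.846 -251.753    1.   ]
t circle [ 472.273 -341.969] 4.252408735866002
s dish lm 0.85 [ 486.808 -332.774    1.   ]
s stain_bottle_a lm 0.75 [ 447.226 -259.359    1.   ]
s buffer_bottle lm 0.68 [ 502.558 -406.602    1.   ]
s sanitizer lm 0.9 [ 603.465 -232.156    1.   ]
0.24 [370.4, 206.1] [ 596.70760005 -234.48849124   67.        ]
0.21 [157.0, 194.8] [622.16826286 294.75927523  67.        ]
0.97 [410.5, 292.8] [ 478.69456021 -339.83029738   67.        ]
```

Request:
apply_moves --delta_pos '[[0,0,-0.12],[0,0,-0.25],[0,0,-0.35],[0,0,-0.42],[0,0,-0.45],[0,0,-0.45],[0,0,-0.45]]' --rot '[[0,0,0],[0,0,0],[0,0,0],[0,0,0],[0,0,0],[0,0,0],[0,0,0]]' --hand '[0.3,0.3,0.3,0.3,0.3,0.3,0.3]'

```text
time_s: 25.18
ee_pos: [482.5, -331.8, 30.8]
ee_rot: [179.9, 0.4, 165.2]
force: [-0.4, 0.0, -0.5]
gripper_width: 60.9
gripper_force: 20.0
```

```bash
python3 dish.py | head -5
```

```text
25.1833 [ 482.53  -331.822   30.845] [179.926   0.365 165.151] [-0.381  0.009 -0.474] 60.90511070946911 [ -35.768   26.226   99.914    0.249   53.546 -111.066]
w dish lm 0.24 [ 487.792 -332.87     1.   ]
w stain_bottle_a lm 0.8 [ 446.465 -264.557    1.   ]
w stain_bottle_a lm 0.67 [ 553.336 -363.177    1.   ]
w sanitizer lm 0.67 [ 487.28  -333.427    1.   ]
```

Base is about 14 mm up, so I'll lower about 11 mm to the floor, watching the force.

Request:
apply_moves --delta_pos '[[-0.01,0,-0.03],[-0.01,0,-0.05],[-0.01,0,-0.07],[-0.01,0,-0.085],[-0.01,0,-0.085],[-0.01,0,-0.085]]' --rot '[[0,0,0],[0,0,0],[0,0,0],[0,0,0],[0,0,0],[0,0,0]]' --hand '[0.3,0.3,0.3,0.3,0.3,0.3]'

```text
time_s: 26.58
ee_pos: [481.0, -331.6, 20.2]
ee_rot: [179.9, 0.3, 165.1]
force: [0.0, 0.2, -0.9]
gripper_width: 60.6
gripper_force: 20.0
```

Request:
apply_moves --delta_pos '[[0,0,-0.008],[0,0,-0.016],[0,0,-0.016]]' --rot '[[0,0,0],[0,0,0],[0,0,0]]' --hand '[0.3,0.3,0.3]'

```text
time_s: 26.83
ee_pos: [481.6, -331.8, 19.9]
ee_rot: [179.9, 0.4, 165.1]
force: [-1.7, 1.0, 8.5]
gripper_width: 60.8
gripper_force: 20.0
```

Contact: 8.5 N at z 19.9, just as predicted for the dish floor. I'll release and retreat straight up.

Request:
apply_moves --delta_pos '[[0,0,0],[0,0,0],[0,0,0],[0,0,0],[0,0,0]]' --rot '[[0,0,0],[0,0,0],[0,0,0],[0,0,0],[0,0,0]]' --hand '[0.84,0.84,0.84,0.84,0.84]'

```text
time_s: 27.25
ee_pos: [480.9, -331.5, 18.1]
ee_rot: [179.9, 0.3, 165.1]
force: [-0.4, -0.8, -0.1]
gripper_width: 76.7
gripper_force: 0.0
```

Request:
apply_moves --delta_pos '[[0,0,0.1],[0,0,0.3],[0,0,0.6],[0,0,0.9],[0,0,1],[0,0,1]]' --rot '[[0,0,0],[0,0,0],[0,0,0],[0,0,0],[0,0,0],[0,0,0]]' --hand '[0.84,0.84,0.84,0.84,0.84,0.84]'

```text
time_s: 27.75
ee_pos: [483.2, -333.2, 142.5]
ee_rot: [-179.9, 0.8, 165.2]
force: [0.1, 0.3, 0.6]
gripper_width: 76.5
gripper_force: 0.0
```

```bash
python3 -c "
from st import *
s,p,pr,ry=fr();print(s['time_s'],s['ee_pos'],s['force'])
def z(r,h): return r[0]+r[1]*(h-r[0][2])/r[1][2]
h=cv2.cvtColor(p['pixels'],cv2.COLOR_RGB2HSV);m=cv2.inRange(h,(20,90,90),(35,255,255));m[290:]=0
k,l,a,c=cv2.connectedComponentsWithStats(m);i=1+a[1:,4].argmax();ct=cv2.findContours((l==i).astype(np.uint8),0,1)[0][0][:,0]
P=np.array([z(ry(q),71)[:2] for q in ct]);(x,y),r=cv2.minEnclosingCircle(P.astype(np.float32));print('lid',x,y,r,a[i])
for q in('sample_cup','dish','hatch_grip'):print(q,[(round(r['score'],2),z(ry(r['position']),126 if q[0]=='h' else 3)) for r in spotter.landmark_of(p,q)[:2]])
for r in spotter.trace(p,'dish')[:3]:print(r['box'],z(ry(r['box'][:2]),7))
cv2.imwrite('pics/end.png',p['pixels'][:,:,::-1])"
```

```text
27.75 [ 483.185 -333.162  142.504] [0.121 0.345 0.551]
lid 482.2382507324219 -332.9758605957031 31.317533493041992 [ 288  193   78   79 4741]
sample_cup [(0.67, array([ 481.19 , -331.308,    3.   ]))]
dish [(0.76, array([ 316.041, -425.458,    3.   ])), (0.64, array([ 321.022, -266.515,    3.   ]))]
hatch_grip [(0.66, array([ 471.603, -374.574,  126.   ]))]
[328.5, 204.0, 108.7, 86.6] [ 470.969 -327.822    7.   ]
[348.9, 43.6, 104.4, 86.7] [ 329.682 -270.765    7.   ]
[491.4, 172.8, 88.1, 98.7] [ 480.003 -164.029    7.   ]
```

View pics/end.png

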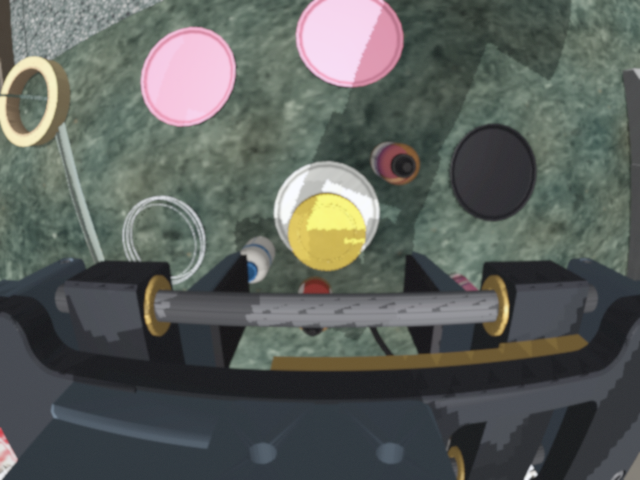

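The cup stands upright in the steel dish, its lid at (327,231). The lid centre (482,-333) is within about 2 mm of the dish's (481,-332), and the bottles are untouched. Handing in.

```bash
python3 -c "
from workcell import env
print(env.job_done())"
```

```text
the job is handed in; nothing more can be done
None
```

I worked the combination 2–11–12, slid the hatch open to its stop, and stood the cup upright about 2 mm off the dish's centre; the job was handed in at about 28 s, with no verdict returned.

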